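# Ring-test the fired pots

## Task

Check the three upturned fired pots on the sprung rests for cracks: with the gripper closed, tap the middle of each one's upward-facing foot lightly with the fingertips from above - first the tall cup, then the tea bowl, then the wide bowl. Go down slowly and only just touch; leave all the pots standing where they are, lift and push none of them, leave the other things alone, and finish with the arm clear.

Things in the scene. Friction and masses are not known exactly. Their poses are not given: they have to be found in the camera images.
- ware_board: fixed plywood board 400 x 600 x 18 mm flat on the table, carrying five identical sprung rests (round cork-topped plates 136 mm across, tops 63 mm above the table) with one fired pot on each; each rest gives way straight down, up to 15 mm: it starts to yield at about 1 to 5 N pressed on the pot, then 0.4 N per mm, and springs back when let go; origin at the centre of its underside, x along the 400 mm side, z up
- tall_cup: bare reddish-buff fired cup standing upside down, rim down and foot up: the tallest and narrowest of the three upturned pots, 100 mm high, 76 mm across the rim at the bottom, sides taper to 60 mm near the top. Loose, about 0.26 kg, rigid, 63 mm above the table on its sprung rest. Origin at the centre of its underside (the rim), z up
- tall_cup_foot (a point): centre of the flat top face (the foot, a disc 48 mm across) of the upturned tall cup, 100 mm above the rim it stands on: the spot to tap; z up
- tea_bowl: bare fired tea bowl, same clay, upside down: middle of the three in height and width, 75 mm high, 104 mm across at the bottom. Loose, about 0.32 kg, rigid. Origin at the centre of its underside, z up
- tea_bowl_foot (a point): centre of the flat top face (the foot, a disc 50 mm across) of the upturned tea bowl, 75 mm above the rim it stands on: the spot to tap; z up
- wide_bowl: bare fired wide bowl, same clay, upside down: the lowest and widest of the three, 55 mm high, 132 mm across at the bottom. Loose, about 0.40 kg, rigid. Origin at the centre of its underside, z up
- wide_bowl_foot (a point): centre of the flat top face (the foot, a disc 64 mm across) of the upturned wide bowl, 55 mm above the rim it stands on: the spot to tap; z up
- lidded_jar: bystander on one of the rests, same clay: jar standing upright with a lid and a round lid knob, 100 mm high in all, 78 mm across; loose, origin at the centre of its underside
- small_cup: bystander on one of the rests, same clay: small cup standing upright, open mouth up, 50 mm high, 64 mm across; loose, origin at the centre of its underside
- wood_spatula: bystander: loose wooden spatula lying flat on the table beyond the board's left (+y) end
- slip_brush: bystander: loose brush lying on the table beyond the board's right (-y) end
- water_mug: bystander: loose blue mug, 85 mm high, on the table beyond the board's right (-y) end
- roller: bystander: loose wooden roller, 200 mm long, 40 mm thick, on the table beyond the board's left (+y) end, lying roughly along x
Things that resemble listed ones, but are neither listed nor needed, are in the scene too. What is shaped like the wide_bowl but orange or yellow is not meant.

How it is judged:
On the way, in this order (a step that is already met when the one before it is completed fails the run):
1. a fingertip touches the foot of the upturned tall cup (contact force between the fingers and tall_cup above 0.3 N and distance between the grasp point and tall_cup_foot below 0.045 m and z of the grasp point in the frame of tall_cup_foot above 0.006 m).
2. a fingertip touches the foot of the upturned tea bowl (contact force between the fingers and tea_bowl above 0.3 N and distance between the grasp point and tea_bowl_foot below 0.045 m and z of the grasp point in the frame of tea_bowl_foot above 0.006 m).
3. a fingertip touches the foot of the upturned wide bowl (contact force between the fingers and wide_bowl above 0.3 N and distance between the grasp point and wide_bowl_foot below 0.045 m and z of the grasp point in the frame of wide_bowl_foot above 0.006 m).
At the end, for the whole second after the job is handed in: Each pot's foot was touched by the fingertips (at least 0.3 N, never over 15 N), in the order tall cup, tea bowl, wide bowl; the three stand upright (within 0.1 rad), at rest, within 20 mm of where they stood; no other loose thing has moved 20 mm (distance of each of tall_cup, tea_bowl, wide_bowl, lidded_jar, small_cup, wood_spatula, slip_brush, water_mug, roller from where it was at the start of the episode below 0.02 m and angle between each of tall_cup, tea_bowl, wide_bowl's own z axis and vertical below 0.1 rad and linear speed of each of tall_cup, tea_bowl, wide_bowl below 0.02 m/s).
It fails at once if more than 15 N on an upturned pot: not a light tap (contact force between the fingers and tall_cup above 15 N or contact force between the fingers and tea_bowl above 15 N or contact force between the fingers and wide_bowl above 15 N).
It fails at once if an upturned pot is lifted, tipped or pushed more than 20 mm (height (world z) of any of tall_cup, tea_bowl, wide_bowl above 0.073 m or angle between any of tall_cup, tea_bowl, wide_bowl's own z axis and vertical above 0.2 rad or distance of any of tall_cup, tea_bowl, wide_bowl from where it was at the start of the episode above 0.02 m).
It fails at once if a bystander is pushed, lifted or knocked more than 20 mm (distance of any of lidded_jar, small_cup, wood_spatula, slip_brush, water_mug, roller from where it was at the start of the episode above 0.02 m).
It also fails if it takes over 54 s, if anything falls off the work surface, if the arm or the gripper's body presses on something with over 40 N, if the wrist force passes 120 N, or if a joint passes its speed limit or range.

## Robot

A 7-joint arm with a two-finger parallel gripper is mounted at the origin on the work surface. World frame = base frame: x ahead of the robot, y to its left, z up, the work surface at z = 0. Lengths are in m, angles in rad, forces in N, time in s.
With the tool pointing down it reaches from about 0.4 to 0.85 m from the base axis. Payload 10.4 kg.
Tool frame: the origin (TCP) lies between the finger pads; the fingertips stand tip_extent ahead of it and the grasp point (between the pads) lies 2 mm behind it (tip_extent is the distance from the TCP to the fingertips, in m); z points along the fingers, y is the direction in which the jaws open and shut (so a half turn about z gives the same grasp; the last joint's range is limited). The gripper opens to 87 mm and grips with 3 to 60 N. Pads are 19 mm wide; open, the fingers measure 117 mm over their backs; the gripper's body (75 mm by 190 mm) begins 51 mm behind the grasp point.
Start: joints at [1.106, 0.332, -0.065, 1.46, 0.022, 1.35, -0.088], TCP at [0.267, -0.565, 0.215] pointing down, gripper open.
Joint ranges: [-2.6, 2.6], [-0.5, 2.12], [-1.47, 1.34], [0.16, 2.42], [-1.27, 4.41], [0.06, 2.06], [-2.6, 2.6]. Speed limits (rad/s): [2.22, 2.22, 2.79, 2.79, 3.14, 3.14, 3.14].

## Interface

Orientations are given as a unit quaternion [x, y, z, w].
In Python, from bench import read_state, camera, camera_params, close_job, tip_extent gives the robot as it stands. The module is installed in compiled form; this text tells all that it offers.
- The arm moves only by the tool send_rows, never from a script. Its argument "steps" is a list of rows, each a list of 7 numbers: the turn, a rotation vector about the tool's x, y, z in degrees, then the shift along the tool's x, y, z in m, then the gripper's target within -1 to 1 (shut at 1, half-way at 0, fully open at -1). In form: [[ax, ay, az, x, y, z, jaw], ...]. A call has exactly 10 rows; each row shifts and turns the pose as measured when the row begins, along the tool's axes as they then stand; what a row does not reach is not made up. A row lasts 1/10 s, in which the tool goes at most 50 mm and 8.59 degrees, less where a joint would pass 70% of its speed; a pose out of reach is approached as far as the arm can. A call with a gripper value outside its range is refused whole. The fingers move at their own pace and stop on an object; "force" is the grip in N (left out, the last holds). Time passes only in rows, so rows that do not move let the fingers close, or fill a call up. It gives the time, the measured TCP pose, the force and the opening at its end, in the units of the state.
- read_state(): the state, without advancing time (a new reading comes with each control period).
- camera(name): name is "scene" or "top"; returns (picture, depth): 480x640x3 uint8, blue, green, red; 480x640 float32, m along the optical axis (not along the pixel's ray), 0 where there is no reading.
- camera_params(name): a dict with "camera_matrix" (3x3 intrinsics, pixels), "dist" ([k1, k2, p1, p2, k3] as OpenCV has them; the pictures are not rectified), "world_from_camera" (4x4, takes a point from camera to world coordinates). Camera axes: x right, y down, z forward; pixel columns grow to the right and rows downward; lengths in m; the calibration is good to about 2 mm. A picture is of the moment at which its call begins. camera_params takes no time and is no camera call.
- close_job(): hands the job in, once; it reports no verdict.
The state is a dict: "time": time; "joint_positions": joint angles; "joint_vel": joint speeds; "joint_torque": joint torques, N m; "ee_pos": TCP position; "eef_rot": TCP orientation; "ft_force": force on the tool from outside, world axes, zero at the start; "torque": the same for the moment, N m; "width": finger opening in m.
Only numpy, scipy, OpenCV 4.12 (cv2) and the standard library are available. Lean on these libraries where they do the work, as an engineer would, in place of code of your own. Each camera call takes 0.05 s, during which the arm holds its last target.

## Working session

There is one attempt and no reset: what is moved stays moved. The work goes in short steps, Python scripts to look and compute and a tool call to move; the robot and the scene stay as the last step left them, time stands still between calls to the robot, and variables do not carry over. Pictures are saved under pics/ and viewed, and the job is handed in when it is done.

Besides the shell and the picture viewer there is one more tool, called after "Call:" as name([rows], argument=value, ...), one row to a line, values as JSON. send_rows: Moves the arm, as the interface text tells. Its arguments: {"type":"object","properties":{"steps":{"type":"array"},"force":{"type":"number"}},"required":["steps"]}

```bash
mkdir -p pics
python3 - <<'E'
from bench import *
import cv2,numpy as np
print(read_state()); print(tip_extent() if callable(tip_extent) else tip_extent)
for n in("scene","top"):
    p,d=camera(n); cv2.imwrite(f"pics/{n}0.png",p); np.save(f"{n}0.npy",d); k=camera_params(n); print(n,{a:np.round(b,4).tolist() for a,b in k.items()})
E
```

```text
{'time': 0.0, 'joint_positions': array([ 1.10639558,  0.33285089, -0.06468068,  1.46094166,  0.02158901,
        1.34994012, -0.08851673]), 'joint_vel': array([-0.00078911,  0.00016326, -0.00104119, -0.00066709,  0.00024548,
       -0.00093801, -0.00104105]), 'joint_torque': array([-1.17687858e-03, -6.23252106e+01,  2.38607847e-02, -3.89903247e+01,
       -6.15055952e-02,  3.95669206e-02,  1.21986595e-04]), 'ee_pos': array([ 0.26703953, -0.5646234 ,  0.21446685]), 'eef_rot': array([ 9.75702108e-01,  2.19100145e-01, -1.89875658e-04, -6.97147626e-04]), 'ft_force': array([-0.94850373,  0.85203057,  0.28150965]), 'torque': array([-0.00256651,  0.06342431,  0.01888131]), 'width': 0.086914579413546}
0.017
scene {'camera_matrix': [[470.412, 0.0, 317.9073], [0.0, 470.412, 241.3011], [0.0, 0.0, 1.0]], 'dist': [-0.0775, 0.0, 0.0, 0.0, 0.0], 'world_from_camera': [[-0.3497, 0.6365, -0.6875, 1.2248], [0.9369, 0.2397, -0.2546, 0.2859], [0.0027, -0.7331, -0.6801, 0.8722], [0.0, 0.0, 0.0, 1.0]]}
top {'camera_matrix': [[580.9343, 0.0, 322.1545], [0.0, 580.9343, 249.5749], [0.0, 0.0, 1.0]], 'dist': [-0.0649, 0.0, 0.0, 0.0, 0.0], 'world_from_camera': [[0.0145, -0.9951, 0.0977, 0.2944], [-0.9998, -0.0155, -0.0098, -0.0082], [0.0112, -0.0975, -0.9952, 1.513], [0.0, 0.0, 0.0, 1.0]]}
```

View pics/scene0.png

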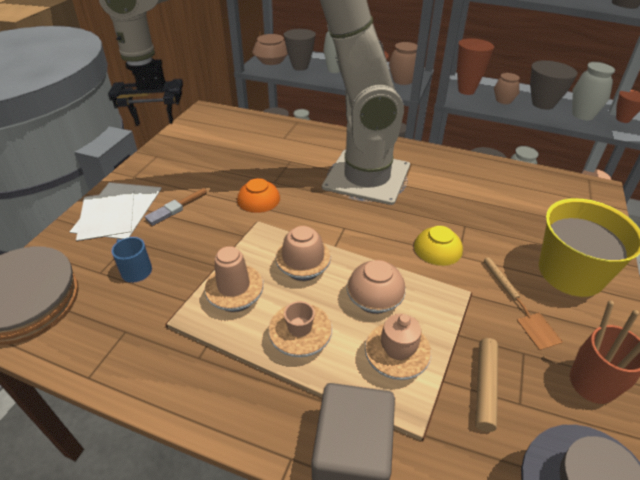

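View pics/top0.png

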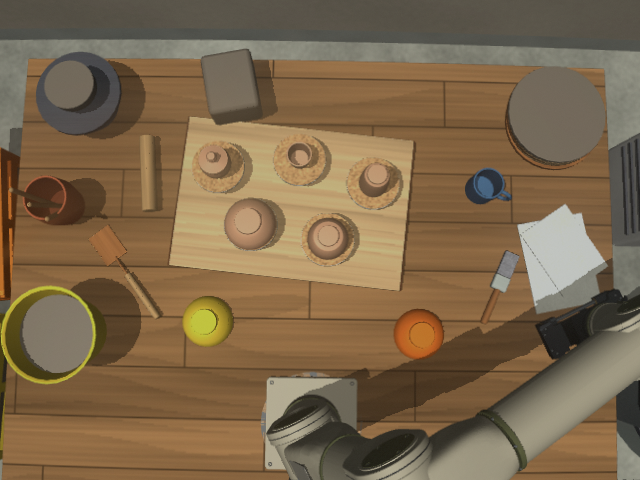

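Top view: the tall cup is at (376,176), the tea bowl at (328,234) and the wide bowl at (248,222). The scene view shows them at (231,272), (302,250) and (377,287).

These could be mistaken for the targets:
- Orange bowl, top (419,334): excluded by colour.
- Yellow bowl, top (207,321): excluded by colour.
- Lidded jar, top (213,162): it has a knob and stands upright.
- Small cup, top (300,157): its mouth is open and up.

Next I'll measure the feet.

```bash
cat > h.py <<'E'
from bench import *
import cv2,numpy as np
def cloud(n,d):
    k=camera_params(n);K=np.array(k["camera_matrix"]);D=np.array(k["dist"]);T=np.array(k["world_from_camera"])
    v,u=np.mgrid[:480,:640]
    uv=np.stack([u,v],-1).reshape(-1,1,2).astype(np.float64)
    r=cv2.undistortPoints(uv,K,D).reshape(480,640,2)
    P=np.dstack([r,np.ones((480,640))])*d[...,None]
    return P@T[:3,:3].T+T[:3,3]
def cast(n,px,z):
    k=camera_params(n);T=np.array(k["world_from_camera"])
    r=cv2.undistortPoints(np.array([[px]],float),np.array(k["camera_matrix"]),np.array(k["dist"]))[0,0]
    w=T[:3,:3]@np.array([*r,1]); return T[:3,3]+w*(z-T[2,3])/w[2]
E
python3 - <<'E'
from h import *
for n,S in(("top",[(376,176),(328,234),(248,222)]),("scene",[(231,256),(302,238),(377,270)])):
    d=np.load(n+"0.npy");P=cloud(n,d)
    for s,z,R in zip(S,(.163,.138,.118),(.024,.025,.032)):
        m=((abs(P[...,2]-z)<.006)&(d>0)).astype(np.uint8)
        w=np.zeros_like(m);cv2.circle(w,s,35,1,-1);m&=w
        nn,l,st,c=cv2.connectedComponentsWithStats(m);i=1+np.argmax(st[1:,4])
        Q=P[l==i];ct,_=cv2.findContours((l==i).astype(np.uint8),0,1);e=cv2.fitEllipse(max(ct,key=len))
        print(n,s,"med z",np.median(Q[:,2]).round(4),"z near seed",np.round(P[s[1],s[0]],4),"mean",Q.mean(0).round(4),"px",c[i].round(1),"ell",np.round(e[0],1),np.round(e[1],1),"cast",cast(n,e[0],z).round(4),"ext",np.ptp(Q[:,:2],axis=0).round(3))
a=cv2.imread("pics/top0.png")[110:300,160:420];b=cv2.imread("pics/scene0.png")[215:385,175:445]
cv2.imwrite("pics/crop1.png",np.vstack([cv2.resize(a,(400,292),interpolation=2),cv2.resize(b,(400,252),interpolation=2)]))
E
```

```text
top (376, 176) med z 0.1618 z near seed [ 0.6051 -0.147   0.1591] mean [ 0.6099 -0.1498  0.1621] px [377.3 173.7] ell [377.4 173.8] [19.5 20.3] cast [ 0.6096 -0.1499  0.163 ] ext [0.051 0.052]
top (328, 234) med z 0.1373 z near seed [ 0.4668 -0.0351  0.1391] mean [ 0.4638 -0.036   0.1373] px [328.4 235.4] ell [328.4 235.3] [19.9 20.5] cast [ 0.4637 -0.0361  0.138 ] ext [0.05  0.053]
top (248, 222) med z 0.1172 z near seed [0.4951 0.1583 0.1223] mean [0.499  0.1602 0.1172] px [247.5 220.7] ell [247.5 220.6] [25.3 25.8] cast [0.499  0.1601 0.118 ] ext [0.064 0.066]
scene (231, 256) med z 0.1622 z near seed [ 0.6173 -0.138   0.1632] mean [ 0.6152 -0.1461  0.162 ] px [228.2 254.9] ell [228.2 254.9] [16.  22.4] cast [ 0.6164 -0.1453  0.163 ] ext [0.052 0.052]
scene (302, 238) med z 0.1372 z near seed [ 0.4853 -0.0272  0.1383] mean [ 0.4692 -0.0339  0.1371] px [301.9 233.4] ell [301.9 233.4] [14.8 20.6] cast [ 0.4702 -0.0335  0.138 ] ext [0.052 0.048]
scene (377, 270) med z 0.1172 z near seed [0.5029 0.1587 0.1171] mean [0.505  0.1614 0.1171] px [378. 271.] ell [377.9 271. ] [21.3 28.5] cast [0.5061 0.1616 0.118 ] ext [0.067 0.063]
```

View pics/crop1.png

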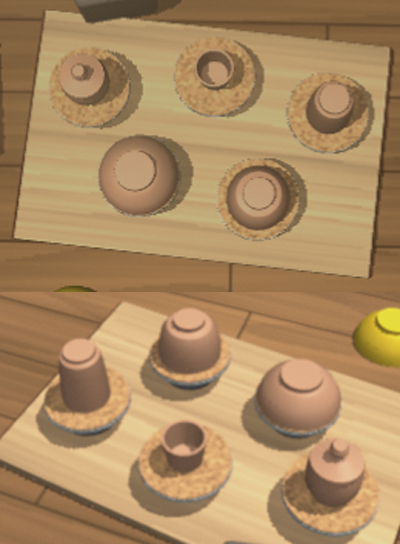

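The crop confirms the choice: upturned bare-clay pots, with foot disc sizes and heights matching the description (0.162, 0.137 and 0.117 m). The two cameras disagree by about 6 mm in x, so I take the mean. The feet come out at tall (0.613, -0.148), tea (0.467, -0.035) and wide (0.5025, 0.161). First I close the gripper, rise and travel.

Call:
send_rows([
  [0,0,0,0.005,-0.002,-0.004,1],
  [0,0,0,0.03,-0.014,-0.004,1],
  [0,0,0,0.04,-0.019,-0.003,1],
  [0,0,0,0.04,-0.019,-0.003,1],
  [0,0,0,0.04,-0.019,-0.002,1],
  [0,0,0,0.04,-0.019,0,1],
  [0,0,0,0.04,-0.019,0,1],
  [0,0,0,0.04,-0.019,0,1],
  [0,0,0,0.03,-0.014,0,1],
  [0,0,0,0.01,-0.005,0,1],
], force=20)

```text
time: 1.1
ee_pos: [0.4952, -0.2831, 0.2311]
eef_rot: [0.976, 0.217, -0.001, -0.002]
ft_force: [0.0, -0.4, 0.1]
width: 0.0149
```

```bash
cat > d.py <<'E'
import sys
from h import *
from scipy.spatial.transform import Rotation as R
s=read_state();r=R.from_quat(s["eef_rot"]).as_matrix();g=np.array(list(map(float,sys.argv[1:4])))
print(s["time"],s["ee_pos"].round(4),"z axis",r[:,2].round(4),"F",s["ft_force"].round(2),"w",round(s["width"],4),"q",s["joint_positions"].round(2),"tool delta",(r.T@(g-s["ee_pos"])).round(4))
E
python3 d.py 0.613 -0.148 0.235
```

```text
1.1 [ 0.4952 -0.2831  0.2311] z axis [-0.0025  0.0027 -1.    ] F [ 0.01 -0.44  0.14] w 0.0149 q [ 0.69  0.22 -0.29  1.57  0.06  1.36 -0.74] tool delta [ 0.164  -0.0725 -0.0038]
```

Call:
send_rows([
  [0,0,0,0.02,-0.009,0,1],
  [0,0,0,0.03,-0.013,0,1],
  [0,0,0,0.03,-0.013,0,1],
  [0,0,0,0.03,-0.013,0,1],
  [0,0,0,0.03,-0.013,0,1],
  [0,0,0,0.02,-0.009,0,1],
  [0,0,0,0.01,-0.005,0,1],
  [0,0,0,0.005,-0.002,0,1],
  [0,0,0,0,0,0,1],
  [0,0,0,0,0,0,1],
])

```text
time: 2.1
ee_pos: [0.6232, -0.1372, 0.2309]
eef_rot: [0.977, 0.215, -0.003, -0.001]
ft_force: [-0.0, -0.9, 0.4]
width: 0.0007
```

```bash
python3 d.py 0.613 -0.148 0.2
```

```text
2.1 [ 0.6232 -0.1372  0.2309] z axis [-0.0062 -0.     -1.    ] F [-0.02 -0.88  0.37] w 0.0007 q [ 0.42  0.38 -0.38  1.38  0.14  1.41 -1.09] tool delta [-0.0136  0.0056  0.031 ]
```

Call:
send_rows([
  [0,0,0,-0.007,0.003,0.004,1],
  [0,0,0,-0.006,0.003,0.006,1],
  [0,0,0,0,0,0.006,1],
  [0,0,0,0,0,0.006,1],
  [0,0,0,0,0,0.006,1],
  [0,0,0,0,0,0.002,1],
  [0,0,0,0,0,0,1],
  [0,0,0,0,0,0,1],
  [0,0,0,0,0,0,1],
  [0,0,0,0,0,0,1],
])

```text
time: 3.1
ee_pos: [0.6109, -0.153, 0.1983]
eef_rot: [0.977, 0.212, -0.004, 0.0]
ft_force: [-0.2, -0.1, 0.3]
width: 0.0002
```

```bash
python3 d.py 0.613 -0.148 0.18
python3 - <<'E'
from h import *
ims=[]
for n,c in(("scene",(228,245)),("top",(377,174))):
    p,d=camera(n);np.save(n+"1.npy",d);x,y=c;ims.append(cv2.resize(p[y-60:y+60,x-60:x+60],(400,400),interpolation=2))
cv2.imwrite("pics/tall1.png",np.hstack(ims))
E
```

```text
3.1 [ 0.6109 -0.153   0.1983] z axis [-0.007  -0.0016 -1.    ] F [-0.19 -0.11  0.34] w 0.0002 q [ 0.45  0.38 -0.37  1.45  0.14  1.34 -1.07] tool delta [ 0.0041 -0.0037  0.0182]
```

View pics/tall1.png

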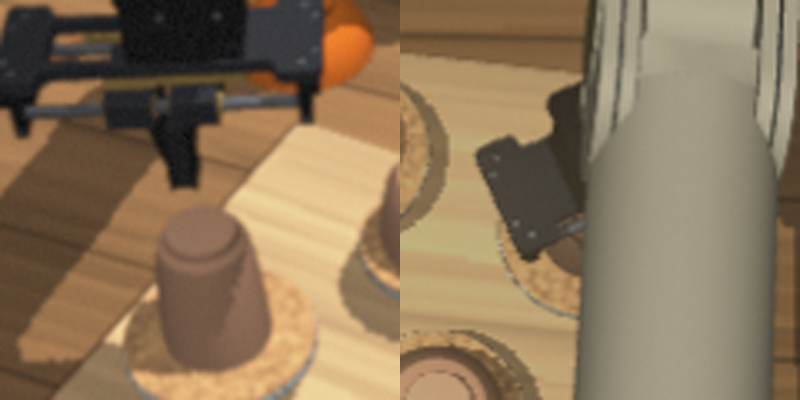

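The left view shows the closed fingertips just above the foot, with the tip centre at about scene pixel (223,240). The foot is at (228,255). I cast the tip pixel to check the camera bias.

Run:
```python
from h import *
d=np.load("scene1.npy");P=cloud("scene",d)
m=((P[...,2]<.188)&(P[...,2]>.179)&(np.hypot(P[...,0]-.611,P[...,1]+.153)<.03)).astype(np.uint8)
v,u=np.nonzero(m);print(len(u),P[m>0].mean(0).round(4),P[m>0].min(0).round(4),P[m>0].max(0).round(4),u.mean(),v.max())
print(cast("scene",(223,240),.181))
```

```text
<stdin>:4: RuntimeWarning: Mean of empty slice.
  ret = um.true_divide(
Traceback (most recent call last):
ValueError: zero-size array to reduction operation minimum which has no identity
```

Run:
```python
from h import *
d=np.load("scene1.npy");P=cloud("scene",d)
for v in range(228,250,2): print(v,[(P[v,u]*1000).round().astype(int).tolist() for u in (219,223,227)])
print(cast("scene",(223,240),.181))
```

```text
228 [[621, -152, 242], [618, -145, 242], [616, -137, 243]]
230 [[621, -154, 236], [619, -145, 237], [602, -148, 222]]
232 [[623, -153, 232], [618, -147, 230], [607, -145, 221]]
234 [[623, -154, 227], [1225, 286, 872], [611, -143, 219]]
236 [[624, -155, 221], [1225, 286, 872], [615, -141, 218]]
238 [[625, -155, 217], [621, -147, 216], [618, -140, 216]]
240 [[627, -154, 213], [619, -150, 208], [618, -140, 210]]
242 [[441, -292, 0], [438, -281, 1], [432, -273, -2]]
244 [[448, -288, 1], [444, -278, 0], [439, -269, -1]]
246 [[455, -285, 0], [451, -274, 0], [447, -264, -1]]
248 [[462, -280, 0], [600, -167, 162], [598, -158, 163]]
[ 0.59476793 -0.16723876  0.181     ]
```

Run:
```python
from h import *
for n,c in (("scene0",(.267,-.565)),("scene1",(.611,-.153)),("top0",(.267,-.565)),("top1",(.611,-.153))):
    d=np.load(n+".npy");P=cloud(n[:-1],d)
    m=(d>0)&(np.hypot(P[...,0]-c[0],P[...,1]-c[1])<.08)&(P[...,2]>.17)&(P[...,2]<.4)
    z=P[m][:,2]; print(n,m.sum(),np.sort(z)[:12].round(3))
    print(np.histogram(z,np.arange(.17,.36,.01))[0])
    Q=P[m][(z<.23)]; 
    if len(Q): print(Q.mean(0).round(3),Q.min(0).round(3),Q.max(0).round(3))
p=cv2.imread("pics/scene0.png")[60:130,90:200];cv2.imwrite("pics/g0.png",cv2.resize(p,None,fx=6,fy=6,interpolation=2))
p,d=camera("scene");np.save("scene2.npy",d);p=p[180:290,180:290];cv2.imwrite("pics/g1.png",cv2.resize(p,None,fx=5,fy=5,interpolation=2))
print(read_state()["time"],read_state()["ee_pos"])
```

```text
scene0 1808 [0.222 0.222 0.222 0.223 0.223 0.224 0.224 0.225 0.225 0.225 0.226 0.227]
[  0   0   0   0   0  24  31  34  34  44  47  19  35 168 173 165 331 109]
[ 0.273 -0.562  0.226] [ 0.238 -0.607  0.222] [ 0.302 -0.513  0.23 ]
scene1 3449 [0.205 0.205 0.205 0.206 0.206 0.207 0.207 0.207 0.208 0.208 0.208 0.208]
[  0   0   0  17  39  36  36  51  47  12  14 211 439 225 823 202 165 195]
[ 0.619 -0.148  0.217] [ 0.599 -0.157  0.205] [ 0.627 -0.14   0.23 ]
top0 1487 [0.219 0.227 0.227 0.231 0.231 0.235 0.237 0.239 0.24  0.243 0.246 0.252]
[  0   0   0   0   1   2   6   2   1   0   0   0   8 146 205  42 469  59]
[ 0.292 -0.602  0.224] [ 0.291 -0.603  0.219] [ 0.293 -0.601  0.227]
top1 695 [0.286 0.287 0.289 0.289 0.289 0.289 0.29  0.29  0.291 0.291 0.291 0.291]
[  0   0   0   0   0   0   0   0   0   0   0   8  29   3 326  78  24  20]
3.25 [ 0.61087342 -0.15311017  0.19823478]
```

View pics/g0.png

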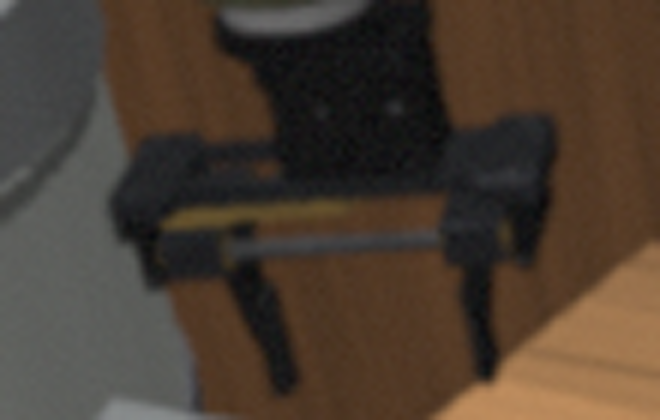

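View pics/g1.png

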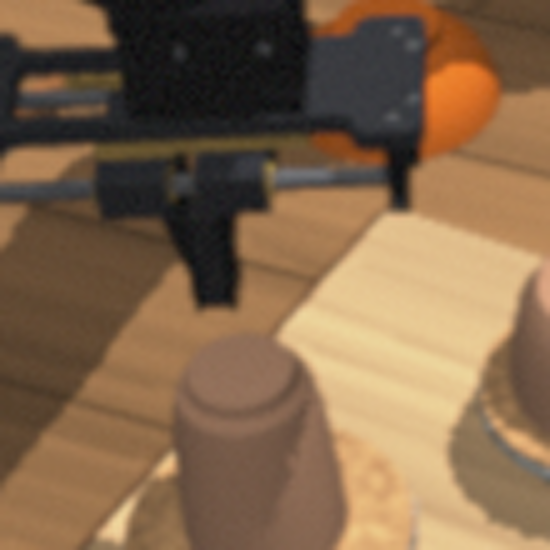

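The scene camera, by both ray and depth, puts the tips at z≈0.207. The reported TCP less tip_extent gives 0.181. The tip xy does agree with the reported TCP. So contact may come at TCP z≈0.180 or as low as ≈0.155, and I'll go down slowly watching force and picture.

Call:
send_rows([
  [0,0,0,0.002,-0.002,0.003,1],
  [0,0,0,0.002,-0.002,0.003,1],
  [0,0,0,0,0,0.003,1],
  [0,0,0,0,0,0.002,1],
  [0,0,0,0,0,0.002,1],
  [0,0,0,0,0,0.001,1],
  [0,0,0,0,0,0.001,1],
  [0,0,0,0,0,0.001,1],
  [0,0,0,0,0,0.001,1],
  [0,0,0,0,0,0,1],
])

```text
time: 4.25
ee_pos: [0.6128, -0.1474, 0.1795]
eef_rot: [0.977, 0.212, -0.004, 0.0]
ft_force: [-0.3, 0.1, -0.0]
width: 0.0004
```

```bash
python3 d.py 0.614 -0.147 0.18
```

```text
4.25 [ 0.6128 -0.1474  0.1795] z axis [-0.0072 -0.0016 -1.    ] F [-0.3   0.07 -0.03] w 0.0004 q [ 0.45  0.39 -0.37  1.47  0.15  1.31 -1.08] tool delta [ 0.0012  0.0001 -0.0005]
```

Call:
send_rows([
  [0,0,0,0,0,0.001,1],
  [0,0,0,0,0,0.001,1],
  [0,0,0,0,0,0.001,1],
  [0,0,0,0,0,0.001,1],
  [0,0,0,0,0,0.001,1],
  [0,0,0,0,0,0.001,1],
  [0,0,0,0,0,0.001,1],
  [0,0,0,0,0,0.001,1],
  [0,0,0,0,0,0,1],
  [0,0,0,0,0,0,1],
])

```text
time: 5.25
ee_pos: [0.6128, -0.1475, 0.1709]
eef_rot: [0.977, 0.212, -0.004, 0.0]
ft_force: [-0.5, -0.0, 0.1]
width: 0.0007
```

```bash
python3 d.py 0.614 -0.147 0.18;python3 - <<'E'
from h import *
p,d=camera("scene");np.save("scene3.npy",d);p=p[180:290,180:290];cv2.imwrite("pics/g3.png",cv2.resize(p,None,fx=5,fy=5,interpolation=2))
P=cloud("scene",d);m=(d>0)&(np.hypot(P[...,0]-.613,P[...,1]+.147)<.02)&(P[...,2]>.15)
print(np.histogram(P[m][:,2],np.arange(.15,.24,.004)))
E
```

```text
5.25 [ 0.6128 -0.1475  0.1709] z axis [-0.007  -0.0017 -1.    ] F [-0.53 -0.02  0.09] w 0.0007 q [ 0.45  0.4  -0.37  1.48  0.15  1.29 -1.08] tool delta [ 0.0012  0.0001 -0.0091]
(array([ 0,  0, 57, 92,  0,  0,  4, 11, 14, 15, 16, 12, 15, 18, 13, 15, 21,
       18, 23, 18,  6,  4]), array([0.15 , 0.154, 0.158, 0.162, 0.166, 0.17 , 0.174, 0.178, 0.182,
       0.186, 0.19 , 0.194, 0.198, 0.202, 0.206, 0.21 , 0.214, 0.218,
       0.222, 0.226, 0.23 , 0.234, 0.238]))
```

View pics/g3.png

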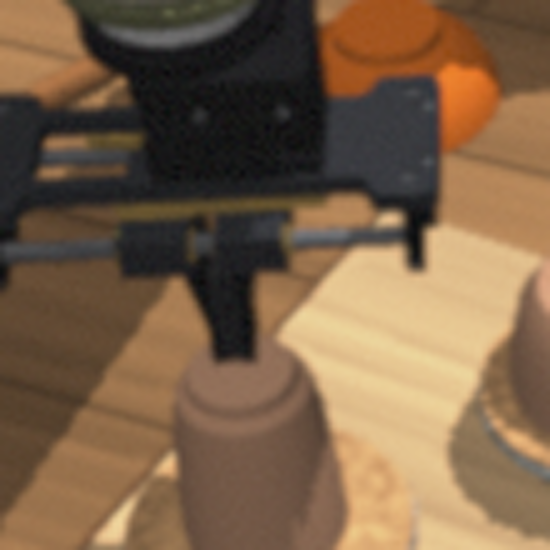

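Still clear: no force, and the tip is at about 0.178 by depth. The offset holds, so contact is expected at TCP z≈0.155.

Call:
send_rows([
  [0,0,0,0,0,0.001,1],
  [0,0,0,0,0,0.001,1],
  [0,0,0,0,0,0.001,1],
  [0,0,0,0,0,0.001,1],
  [0,0,0,0,0,0.001,1],
  [0,0,0,0,0,0.001,1],
  [0,0,0,0,0,0.001,1],
  [0,0,0,0,0,0.001,1],
  [0,0,0,0,0,0.001,1],
  [0,0,0,0,0,0.001,1],
])

```text
time: 6.3
ee_pos: [0.6128, -0.1475, 0.1602]
eef_rot: [0.977, 0.212, -0.003, 0.0]
ft_force: [-1.0, 0.2, 0.1]
width: 0.0007
```

```bash
python3 d.py 0.614 -0.147 0.155
```

```text
6.3 [ 0.6128 -0.1475  0.1602] z axis [-0.0068 -0.0017 -1.    ] F [-1.    0.2   0.12] w 0.0007 q [ 0.45  0.41 -0.37  1.5   0.15  1.27 -1.09] tool delta [0.0013 0.     0.0052]
```

Call:
send_rows([
  [0,0,0,0,0,0.001,1],
  [0,0,0,0,0,0.001,1],
  [0,0,0,0,0,0.001,1],
  [0,0,0,0,0,0.001,1],
  [0,0,0,0,0,0.001,1],
  [0,0,0,0,0,0.0005,1],
  [0,0,0,0,0,0.0005,1],
  [0,0,0,0,0,0.0005,1],
  [0,0,0,0,0,0.0005,1],
  [0,0,0,0,0,0,1],
])

```text
time: 7.3
ee_pos: [0.6132, -0.1475, 0.1546]
eef_rot: [0.977, 0.212, -0.003, 0.001]
ft_force: [-2.5, 0.2, 5.2]
width: 0.0004
```

```bash
python3 d.py 0.614 -0.147 0.155;python3 - <<'E'
from h import *
p,d=camera("scene");np.save("scene3.npy",d);p=p[180:290,180:290];cv2.imwrite("pics/g4.png",cv2.resize(p,None,fx=5,fy=5,interpolation=2))
P=cloud("scene",d);m=(d>0)&(np.hypot(P[...,0]-.613,P[...,1]+.147)<.02)&(P[...,2]>.15)
print(np.histogram(P[m][:,2],np.arange(.15,.2,.002)))
E
```

```text
7.3 [ 0.6132 -0.1475  0.1546] z axis [-0.005  -0.0023 -1.    ] F [-2.48  0.2   5.19] w 0.0004 q [ 0.44  0.41 -0.37  1.5   0.15  1.26 -1.09] tool delta [ 0.0009 -0.0001 -0.0004]
(array([ 0,  0,  0,  1, 28, 54, 22,  8,  5, 11,  8,  8,  6,  2,  8,  6,  6,
       10, 10,  4,  6, 11,  6, 10,  6]), array([0.15 , 0.152, 0.154, 0.156, 0.158, 0.16 , 0.162, 0.164, 0.166,
       0.168, 0.17 , 0.172, 0.174, 0.176, 0.178, 0.18 , 0.182, 0.184,
       0.186, 0.188, 0.19 , 0.192, 0.194, 0.196, 0.198, 0.2  ]))
```

View pics/g4.png

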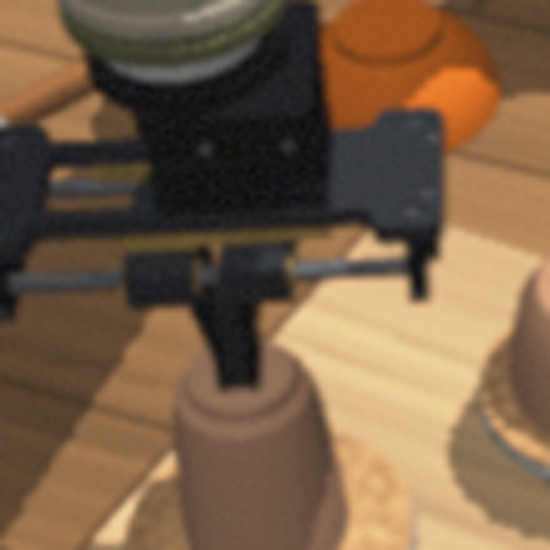

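Contact is confirmed: about 5 N upward, and the picture shows the tips on the foot. The TCP reading is therefore about 25 mm low in z, so the tea bowl should touch at ≈0.130 and the wide bowl at ≈0.110. Next I lift and move on.

Call:
send_rows([
  [0,0,0,0,0,-0.002,1],
  [0,0,0,0,0,-0.005,1],
  [0,0,0,0,0,-0.01,1],
  [0,0,0,0,0,-0.01,1],
  [0,0,0,0,0,-0.01,1],
  [0,0,0,0,0,-0.006,1],
  [0,0,0,0,0,0,1],
  [0,0,0,0,0,0,1],
  [0,0,0,0,0,0,1],
  [0,0,0,0,0,0,1],
])

```text
time: 8.35
ee_pos: [0.6135, -0.1474, 0.2005]
eef_rot: [0.977, 0.212, -0.003, 0.0]
ft_force: [0.2, 0.4, 0.3]
width: 0.0007
```

```bash
python3 d.py 0.468 -0.035 0.195
```

```text
8.35 [ 0.6135 -0.1474  0.2005] z axis [-0.0052 -0.002  -1.    ] F [0.15 0.38 0.26] w 0.0007 q [ 0.45  0.38 -0.37  1.44  0.14  1.35 -1.08] tool delta [-0.0859 -0.1626  0.006 ]
```

Call:
send_rows([
  [0,0,0,-0.005,-0.01,0,1],
  [0,0,0,-0.012,-0.023,0,1],
  [0,0,0,-0.014,-0.026,0,1],
  [0,0,0,-0.014,-0.026,0,1],
  [0,0,0,-0.014,-0.026,0,1],
  [0,0,0,-0.012,-0.023,0,1],
  [0,0,0,-0.006,-0.011,0,1],
  [0,0,0,-0.002,-0.004,0,1],
  [0,0,0,0,0,0,1],
  [0,0,0,0,0,0,1],
])

```text
time: 9.35
ee_pos: [0.4707, -0.0392, 0.198]
eef_rot: [0.977, 0.212, -0.004, 0.001]
ft_force: [0.6, -0.4, 0.3]
width: 0.0004
```

```bash
python3 d.py 0.468 -0.035 0.145
```

```text
9.35 [ 0.4707 -0.0392  0.198 ] z axis [-0.0085 -0.0031 -1.    ] F [ 0.65 -0.36  0.35] w 0.0004 q [ 0.43  0.04 -0.45  1.85  0.02  1.27 -1.17] tool delta [-0.0002 -0.0049  0.053 ]
```

Call:
send_rows([
  [0,0,0,0,-0.003,0.004,1],
  [0,0,0,0,-0.002,0.008,1],
  [0,0,0,0,0,0.009,1],
  [0,0,0,0,0,0.009,1],
  [0,0,0,0,0,0.008,1],
  [0,0,0,0,0,0.005,1],
  [0,0,0,0,0,0.003,1],
  [0,0,0,0,0,0,1],
  [0,0,0,0,0,0,1],
  [0,0,0,0,0,0,1],
])

```text
time: 10.35
ee_pos: [0.4689, -0.0359, 0.1463]
eef_rot: [0.978, 0.21, -0.005, -0.0]
ft_force: [-0.1, -0.2, 0.5]
width: 0.0002
```

```bash
python3 d.py 0.468 -0.035 0.13;python3 - <<'E'
from h import *
p,d=camera("scene");cv2.imwrite("pics/t1.png",cv2.resize(p[140:290,200:400],None,fx=4,fy=4,interpolation=2))
P=cloud("scene",d);m=(d>0)&(np.hypot(P[...,0]-.468,P[...,1]+.035)<.02)&(P[...,2]>.12)
print(np.histogram(P[m][:,2],np.arange(.12,.2,.004)))
E
```

```text
10.35 [ 0.4689 -0.0359  0.1463] z axis [-0.0109 -0.0014 -0.9999] F [-0.06 -0.24  0.55] w 0.0002 q [ 0.42  0.08 -0.46  1.92  0.04  1.16 -1.2 ] tool delta [-0.0003 -0.0011  0.0163]
(array([  0,   0,   0,  18, 100,   4,   0,   1,   7,  11,  11,   7,  12,
        10,  14,  11,  13,  15,  19,  13]), array([0.12 , 0.124, 0.128, 0.132, 0.136, 0.14 , 0.144, 0.148, 0.152,
       0.156, 0.16 , 0.164, 0.168, 0.172, 0.176, 0.18 , 0.184, 0.188,
       0.192, 0.196, 0.2  ]))
```

View pics/t1.png

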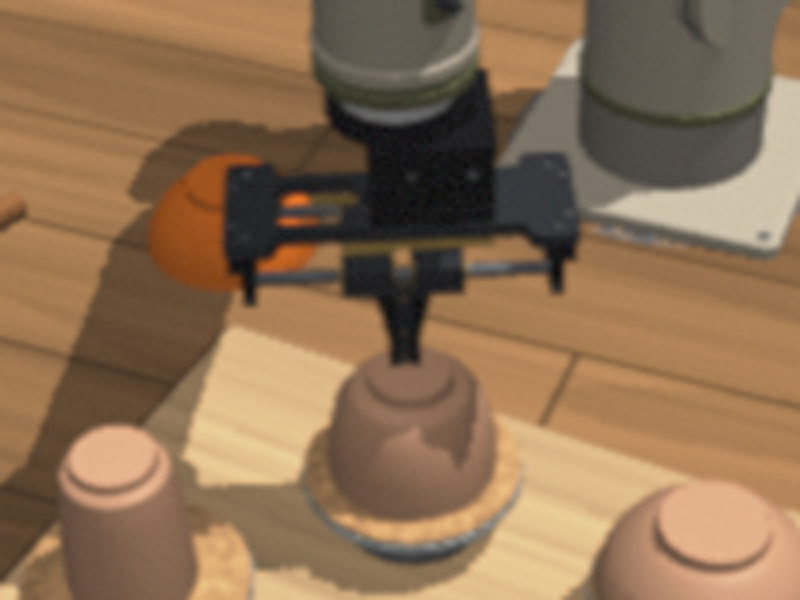

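The tips are centred over the tea bowl foot (tip at crop (405,362), foot at (410,372)), at about 0.154 against 0.138 for the foot. The tall cup still stands. I continue slowly.

Call:
send_rows([
  [0,0,0,0,0,0.002,1],
  [0,0,0,0,0,0.002,1],
  [0,0,0,0,0,0.001,1],
  [0,0,0,0,0,0.001,1],
  [0,0,0,0,0,0.001,1],
  [0,0,0,0,0,0.001,1],
  [0,0,0,0,0,0.001,1],
  [0,0,0,0,0,0.001,1],
  [0,0,0,0,0,0.001,1],
  [0,0,0,0,0,0.0005,1],
])

```text
time: 11.4
ee_pos: [0.4692, -0.0359, 0.1345]
eef_rot: [0.978, 0.21, -0.005, -0.0]
ft_force: [-0.1, 0.4, -0.7]
width: 0.0001
```

```bash
python3 d.py 0.468 -0.035 0.13
```

```text
11.4 [ 0.4692 -0.0359  0.1345] z axis [-0.0096 -0.0017 -1.    ] F [-0.14  0.4  -0.69] w 0.0001 q [ 0.42  0.09 -0.46  1.93  0.05  1.14 -1.21] tool delta [-0.0007 -0.0013  0.0045]
```

Call:
send_rows([
  [0,0,0,0,0,0.001,1],
  [0,0,0,0,0,0.001,1],
  [0,0,0,0,0,0.001,1],
  [0,0,0,0,0,0.001,1],
  [0,0,0,0,0,0.0005,1],
  [0,0,0,0,0,0.0005,1],
  [0,0,0,0,0,0.0005,1],
  [0,0,0,0,0,0.0005,1],
  [0,0,0,0,0,0.0005,1],
  [0,0,0,0,0,0,1],
])

```text
time: 12.4
ee_pos: [0.4694, -0.0359, 0.1283]
eef_rot: [0.978, 0.21, -0.005, 0.0]
ft_force: [-1.9, 0.3, 4.6]
width: 0.0007
```

```bash
python3 d.py 0.468 -0.035 0.13
```

```text
12.4 [ 0.4694 -0.0359  0.1283] z axis [-0.009 -0.002 -1.   ] F [-1.93  0.26  4.64] w 0.0007 q [ 0.42  0.1  -0.46  1.94  0.05  1.12 -1.21] tool delta [-0.0009 -0.0014 -0.0017]
```

The tea bowl was tapped at about 4.6 N, at the expected height. Lifting.

Call:
send_rows([
  [0,0,0,0,0,-0.002,1],
  [0,0,0,0,0,-0.005,1],
  [0,0,0,0,0,-0.01,1],
  [0,0,0,0,0,-0.012,1],
  [0,0,0,0,0,-0.012,1],
  [0,0,0,0,0,-0.01,1],
  [0,0,0,0,0,-0.005,1],
  [0,0,0,0,0,0,1],
  [0,0,0,0,0,0,1],
  [0,0,0,0,0,0,1],
])

```text
time: 13.4
ee_pos: [0.4704, -0.0358, 0.1899]
eef_rot: [0.978, 0.21, -0.004, 0.0]
ft_force: [0.4, 0.5, 0.2]
width: 0.0002
```

```bash
python3 d.py 0.504 0.161 0.185
```

```text
13.4 [ 0.4704 -0.0358  0.1899] z axis [-0.0071 -0.0022 -1.    ] F [0.37 0.48 0.21] w 0.0002 q [ 0.43  0.04 -0.46  1.86  0.02  1.25 -1.18] tool delta [ 0.1116 -0.1656  0.0042]
```

Call:
send_rows([
  [0,0,0,0.006,-0.009,0,1],
  [0,0,0,0.016,-0.024,0,1],
  [0,0,0,0.018,-0.027,0,1],
  [0,0,0,0.018,-0.027,0,1],
  [0,0,0,0.018,-0.027,0,1],
  [0,0,0,0.016,-0.024,0,1],
  [0,0,0,0.008,-0.012,0,1],
  [0,0,0,0.003,-0.004,0,1],
  [0,0,0,0,0,0,1],
  [0,0,0,0,0,0,1],
])

```text
time: 14.4
ee_pos: [0.499, 0.1592, 0.1855]
eef_rot: [0.978, 0.211, -0.007, -0.002]
ft_force: [0.3, 0.5, -1.2]
width: 0.0002
```

```bash
python3 d.py 0.504 0.161 0.127
```

```text
14.4 [0.499  0.1592 0.1855] z axis [-1.360e-02  2.000e-04 -9.999e-01] F [ 0.29  0.53 -1.16] w 0.0002 q [ 0.17  0.19 -0.63  1.73  0.11  1.27 -1.63] tool delta [0.006  0.0008 0.0585]
```

Call:
send_rows([
  [0,0,0,0.003,0,0.004,1],
  [0,0,0,0.002,0,0.008,1],
  [0,0,0,0,0,0.01,1],
  [0,0,0,0,0,0.01,1],
  [0,0,0,0,0,0.009,1],
  [0,0,0,0,0,0.006,1],
  [0,0,0,0,0,0.003,1],
  [0,0,0,0,0,0,1],
  [0,0,0,0,0,0,1],
  [0,0,0,0,0,0,1],
])

```text
time: 15.4
ee_pos: [0.503, 0.1576, 0.13]
eef_rot: [0.978, 0.208, -0.007, -0.001]
ft_force: [0.3, -0.6, 0.3]
width: 0.0004
```

```bash
python3 d.py 0.504 0.161 0.11;python3 - <<'E'
from h import *
p,d=camera("scene");cv2.imwrite("pics/w1.png",cv2.resize(p[175:325,270:470],None,fx=4,fy=4,interpolation=2))
P=cloud("scene",d);m=(d>0)&(np.hypot(P[...,0]-.504,P[...,1]-.161)<.02)&(P[...,2]>.11)
print(np.histogram(P[m][:,2],np.arange(.11,.2,.004)))
E
```

```text
15.4 [0.503  0.1576 0.13  ] z axis [-0.015  -0.0015 -0.9999] F [ 0.33 -0.56  0.26] w 0.0004 q [ 0.16  0.25 -0.62  1.79  0.15  1.16 -1.66] tool delta [ 0.0026 -0.0027  0.02  ]
(array([  2, 101,  54,   0,   0,   0,   4,  12,  16,  10,  16,  12,  12,
        12,  16,  16,  15,  14,  13,  10,   4,   4]), array([0.11 , 0.114, 0.118, 0.122, 0.126, 0.13 , 0.134, 0.138, 0.142,
       0.146, 0.15 , 0.154, 0.158, 0.162, 0.166, 0.17 , 0.174, 0.178,
       0.182, 0.186, 0.19 , 0.194, 0.198]))
```

View pics/w1.png

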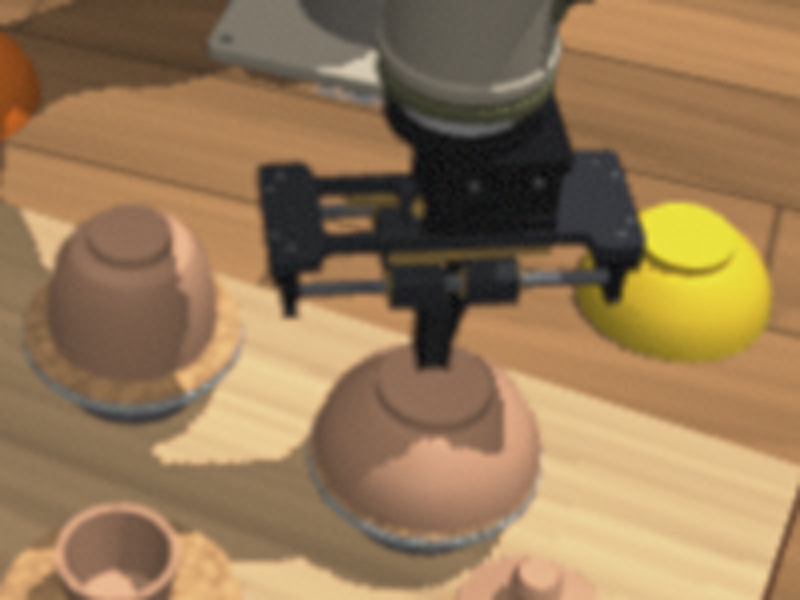

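The tips are over the wide bowl's foot (tip at crop (433,365), foot at (437,385)), about 18–20 mm above it. The tea bowl stands and nothing else is near the gripper.

Call:
send_rows([
  [0,0,0,0.001,-0.001,0.003,1],
  [0,0,0,0.001,-0.001,0.003,1],
  [0,0,0,0,0,0.002,1],
  [0,0,0,0,0,0.002,1],
  [0,0,0,0,0,0.001,1],
  [0,0,0,0,0,0.001,1],
  [0,0,0,0,0,0.001,1],
  [0,0,0,0,0,0.001,1],
  [0,0,0,0,0,0.001,1],
  [0,0,0,0,0,0,1],
])

```text
time: 16.45
ee_pos: [0.5043, 0.1606, 0.1143]
eef_rot: [0.978, 0.208, -0.007, -0.001]
ft_force: [0.4, -0.2, 0.4]
width: 0.0005
```

```bash
python3 d.py 0.504 0.161 0.11
```

```text
16.45 [0.5043 0.1606 0.1143] z axis [-0.0138 -0.0013 -0.9999] F [ 0.43 -0.22  0.37] w 0.0005 q [ 0.15  0.27 -0.61  1.8   0.17  1.13 -1.67] tool delta [-0.     -0.0005  0.0043]
```

Call:
send_rows([
  [0,0,0,0,0,0.001,1],
  [0,0,0,0,0,0.001,1],
  [0,0,0,0,0,0.001,1],
  [0,0,0,0,0,0.001,1],
  [0,0,0,0,0,0.0005,1],
  [0,0,0,0,0,0.0005,1],
  [0,0,0,0,0,0.0005,1],
  [0,0,0,0,0,0.0005,1],
  [0,0,0,0,0,0.0005,1],
  [0,0,0,0,0,0,1],
])

```text
time: 17.45
ee_pos: [0.5044, 0.1606, 0.1082]
eef_rot: [0.978, 0.208, -0.006, -0.001]
ft_force: [-0.8, -0.8, 3.1]
width: 0.0004
```

```bash
python3 d.py 0.504 0.161 0.11
```

```text
17.45 [0.5044 0.1606 0.1082] z axis [-0.013  -0.0015 -0.9999] F [-0.76 -0.77  3.1 ] w 0.0004 q [ 0.15  0.28 -0.61  1.81  0.17  1.12 -1.68] tool delta [-0.0003 -0.0006 -0.0018]
```

The wide bowl was tapped at about 3.1 N, well above the ~1 N noise. Lifting clear.

Call:
send_rows([
  [0,0,0,0,0,-0.002,1],
  [0,0,0,0,0,-0.005,1],
  [0,0,0,0,0,-0.012,1],
  [0,0,0,0,0,-0.02,1],
  [0,0,0,0,0,-0.025,1],
  [0,0,0,0,0,-0.025,1],
  [0,0,0,0,0,-0.025,1],
  [0,0,0,0,0,-0.015,1],
  [0,0,0,0,0,-0.006,1],
  [0,0,0,0,0,0,1],
])

```text
time: 18.45
ee_pos: [0.5058, 0.1613, 0.2537]
eef_rot: [0.978, 0.209, -0.005, -0.001]
ft_force: [0.8, 1.1, -0.2]
width: 0.0004
```

```bash
python3 d.py 0.267 -0.4 0.26
python3 - <<'E'
from h import *
for n,S in(("top",[(376,176),(328,234),(248,222)]),("scene",[(231,256),(302,238),(377,270)])):
    p,d=camera(n);cv2.imwrite(f"pics/{n}_end.png",p);P=cloud(n,d)
    for s,z in zip(S,(.163,.138,.118)):
        m=((abs(P[...,2]-z)<.006)&(d>0)).astype(np.uint8);w=np.zeros_like(m);cv2.circle(w,s,35,1,-1);m&=w
        nn,l,st,c=cv2.connectedComponentsWithStats(m)
        if nn<2: print(n,s,"hidden");continue
        i=1+np.argmax(st[1:,4]);print(n,s,st[i,4],P[l==i].mean(0).round(4))
E
```

```text
18.45 [0.5058 0.1613 0.2537] z axis [-1.090e-02 -1.000e-04 -9.999e-01] F [ 0.78  1.09 -0.2 ] w 0.0004 q [ 0.17  0.16 -0.63  1.61  0.09  1.4  -1.62] tool delta [-0.4472  0.415  -0.0036]
top (376, 176) 326 [ 0.6104 -0.1495  0.1623]
top (328, 234) 333 [ 0.464  -0.0349  0.1373]
top (248, 222) hidden
scene (231, 256) 302 [ 0.6156 -0.1466  0.1621]
scene (302, 238) 263 [ 0.4693 -0.034   0.1371]
scene (377, 270) 503 [0.5049 0.1614 0.1173]
```

View pics/scene_end.png

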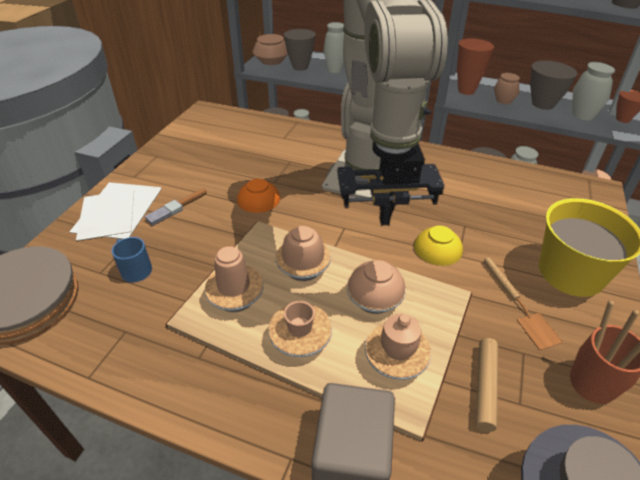

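All the pots stand where they were, within about 1 mm in each camera. The bystanders are unchanged, and the gripper hangs about 14 cm above the wide bowl. Handing in.

```bash
python3 -c "
from bench import *
print(close_job())"
```

```text
the job is handed in; nothing more can be done
None
```

I tapped the three feet with the closed gripper, in the order tall cup, tea bowl, wide bowl, and handed the job in at about 18.6 s of the 54 s. The measured upward force at the end of each tap was about 5.2 N, 4.6 N and 3.1 N. I read the force only at the end of each move call, so a brief higher peak in between would not have shown.

**Last checks:**
- **Pots:** The three feet were within about 1 mm of their starting positions and at their starting heights. The wide bowl was checked in the scene camera only, because the arm hid it from the top camera.
- **Bystanders:** They looked unmoved in the final scene picture; I did not measure them.
- **Arm:** It finished about 14 cm above the wide bowl, clear of everything.

**Disagreements:**
- **TCP height:** The reported TCP height, less tip_extent, put the fingertips about 25 mm lower than the scene camera showed. Force confirmed the camera, with contact at a TCP height of about 0.155 m on the tall cup where 0.180 m was expected. I used that offset for the other two.
- **Cameras:** The two cameras differed by about 6 mm in x, more than the stated 2 mm. I aimed between them, well within each foot.

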